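# Hang the marked bracket level on the blow-off stand

### The job

Take the bracket that stands in the yellow-marked slot of the wooden block and hang it on the pin of the blow-off stand by the one slot of its four that lets it hang level. Slide it gently back along the pin to the red collar (within 1 cm), lower it until the pin carries it, without pressing hard (under 20 N), and only then let go: do not drop it. Leave the other two brackets in their slots and everything else on the bench where it is.

Things in the scene. Friction and masses are not known exactly. Their poses are not given: they have to be found in the camera images.
- bracket_a_tab (a point): Centre of bracket a's grip tab, 30 wide (along y) x 28 tall x 6 thick (along x), z up. The tab stands on the middle of the bar, 140 long (y) x 46 tall, 14 to 60 mm below this point. Four upright slots 12 wide x 30 tall go through the bar at y = -30, -10, 10, 30 mm, from 23 to 53 mm below this point; their upper corners are bevelled
- bracket_b_tab (a point): Centre of bracket b's grip tab, 30 wide (along y) x 28 tall x 6 thick (along x), z up. The tab stands on the middle of the bar, 140 long (y) x 46 tall, 14 to 60 mm below this point. Four upright slots 12 wide x 30 tall go through the bar at y = -30, -10, 10, 30 mm, from 23 to 53 mm below this point; their upper corners are bevelled
- bracket_c_tab (a point): Centre of bracket c's grip tab, 30 wide (along y) x 28 tall x 6 thick (along x), z up. The tab stands on the middle of the bar, 140 long (y) x 46 tall, 14 to 60 mm below this point. Four upright slots 12 wide x 30 tall go through the bar at y = -30, -10, 10, 30 mm, from 23 to 53 mm below this point; their upper corners are bevelled
- bracket_a: Bracket a: 6 mm aluminium plate (96 g with its tab, symmetric) standing upright in a slot of the wooden block; origin mid-way along the bar's lower edge, 60 mm below the tab's centre, axes as the tab's. Steel under the bar, 20 thick (x) x 26 long (y): one block 29.5 tall, 120 g, centred at y = +54 mm. Masses vary up to 20 percent, all in proportion
- bracket_b: Bracket b: 6 mm aluminium plate (96 g with its tab, symmetric) standing upright in a slot of the wooden block; origin mid-way along the bar's lower edge, 60 mm below the tab's centre, axes as the tab's. Steel under the bar, 20 thick (x) x 26 long (y): a block 24.6 tall, 100 g, at y = -54 mm and a block 13.2 tall, 54 g, at y = +54 mm. Masses vary up to 20 percent, all in proportion
- bracket_c: Bracket c: 6 mm aluminium plate (96 g with its tab, symmetric) standing upright in a slot of the wooden block; origin mid-way along the bar's lower edge, 60 mm below the tab's centre, axes as the tab's. Steel under the bar, 20 thick (x) x 26 long (y): one block 29.5 tall, 120 g, centred at y = -54 mm. Masses vary up to 20 percent, all in proportion
- rack: Fixed wooden block, 200 x 72 x 63 tall, origin under its centre; three slots across it (along its y), 66 mm apart along its x, 7.8 wide and 18 deep, their floor at 45 mm; a bracket stands in each, in any order, its steel overhanging at the sides
- marked_slot (a point): The slot with yellow strips beside it, at the wooden block's +x end. This point is where the tab's centre of the bracket standing in it is (60 mm above the slot's floor). The bracket comes out straight up
- stand: Fixed blow-off stand: blue foot 130 x 110 x 12, origin under its centre, with a steel column (20 thick, sleeve 30). From the column's top an arm points along the stand's +x: a 12 mm rod, then a red collar 18 in diameter, then a level steel pin 7 in diameter, 42 long. Nothing is higher than 10 mm above the pin's axis
- collar_face (a point): Centre of the red collar's front face, on the pin's axis, for the column's middle setting (165 mm above the table); x points out along the pin, whose tip is 42 mm away, z up. The column is clamped at a height that is not measured: the true pin axis is up to 8 mm below or above this point and must be felt or seen
- clevis_1: Small aluminium U-shaped part, 26 x 30 x 24, loose, to be left alone
- clevis_2: Another such part, to be left alone
- clevis_3: Another such part, to be left alone
- scraper: Wood-handled scraper lying along x in the middle of the bench, to be left alone
- brush: Brush lying at the far side, to be left alone
- oil: Small white bottle with a red cap, 48 in diameter and 110 tall, to be left alone

How it is judged:
By the outcome, as a careful person would: the job done as asked, in the order asked, and still so for the second after the job is handed in, with the robot touching nothing.
It also fails if it takes over 51 s, if anything falls off the work surface, if the arm or the gripper's body presses on something with over 40 N, if the wrist force passes 120 N, or if a joint passes its speed limit or range.

### The arm

A 6-joint arm with a two-finger parallel gripper is mounted at the origin on the work surface. World frame = base frame: x ahead of the robot, y to its left, z up, the work surface at z = 0. Lengths are in m, angles in degrees, forces in N, time in s.
With the tool pointing down it reaches from about 0.275 to 0.75 m from the base axis. Payload 10.2 kg.
Tool frame: the origin (TCP) lies between the finger pads; the fingertips stand 25 mm ahead of it and the grasp point (between the pads) lies 6 mm ahead of it; z points along the fingers, y is the direction in which the jaws open and shut (so a half turn about z gives the same grasp; the last joint's range is limited). The gripper opens to 85 mm and grips with 20 to 120 N. Pads are 22 mm wide; open, the fingers measure 114 mm over their backs; the gripper's body (76 mm by 85 mm) begins 54 mm behind the grasp point. The pads swing forward as they close: fully open they stand 13 mm farther back than shut.
Start: joints at [55.096, 17.928, 85.812, -0, 76.261, -12.8], TCP at [0.198, 0.486, 0.256] pointing down, gripper open.
Joint ranges: [-168.41, 168.41], [-55.51, 124.54], [10.69, 146.95], [-70.63, 250.63], [1, 178], [-165.06, 165.06]. Speed limits (degrees/s): [136.94, 136.94, 172.46, 180, 180, 180].

### API

Orientations are given as [roll, pitch, yaw] about the fixed x, y, z axes, in that order (R = Rz(yaw) Ry(pitch) Rx(roll)).
In Python, from station import arm gives the robot as it stands. The module is installed in compiled form; this text tells all that it offers.
- The arm moves only by the tool jog_arm, never from a script. Its argument "series" is a list of rows, each a list of 6 numbers: the shift along the tool's x, y, z in mm, then the turn, a rotation vector about the tool's x, y, z in degrees. In form: [[dx, dy, dz, rx, ry, rz], ...]. A call has 1 to 5 rows; each row is the pose to reach, as a shift and turn from the pose commanded when the call began, along the tool's axes at that moment; what a row does not reach only later rows make up. A row lasts 1/10 s, in which the tool goes at most 50 mm and 8.59 degrees, less where a joint would pass 70% of its speed; a pose out of reach is approached as far as the arm can. A call with a gripper value outside its range is refused whole. "fingers" is the opening, from -1 (shut) to 1 (fully open), set as the call begins (left out, the last holds). The fingers move at their own pace and stop on an object; the grip force is fixed at half the most. Time passes only in rows, so rows that repeat a pose let the fingers close. It gives the time, the measured TCP pose, the force and the opening at its end, in the units of the state.
- arm.state(): the state, without advancing time (a new reading comes with each control period).
- arm.get_image(name): name is "scene" or "top" or "wrist"; returns a dict with "color" (420x560x3 uint8, blue, green, red), "intrinsics" (3x3 intrinsics, pixels), "T" (4x4, takes a point from camera to world coordinates). Camera axes: x right, y down, z forward; pixel columns grow to the right and rows downward; lengths in m; the calibration is good to about 2 mm. A picture is of the moment at which its call begins. There is no depth.
- arm.finish_job(): hands the job in, once; it reports no verdict.
The state is a dict: "clock": time; "joint_positions": joint angles; "joint_velocities": joint speeds; "joint_torque": joint torques, N m; "position": TCP position; "tool_rot": TCP orientation; "force": force on the tool from outside, world axes, zero at the start; "moment": the same for the moment, N m; "finger_gap": finger opening in m.
Only numpy, scipy, OpenCV 4.12 (cv2) and the standard library are available. Lean on these libraries where they do the work, as an engineer would, in place of code of your own. Each camera call takes 0.05 s, during which the arm holds its last target.

## Working session

There is one attempt and no reset: what is moved stays moved. The work goes in short steps, Python scripts to look and compute and a tool call to move; the robot and the scene stay as the last step left them, time stands still between calls to the robot, and variables do not carry over. Pictures are saved under pics/ and viewed, and the job is handed in when it is done.

Besides the shell and the picture viewer there is one more tool, called after "Call:" as name([rows], argument=value, ...), one row to a line, values as JSON. jog_arm: Moves the arm, as the interface text tells. Its arguments: {"type":"object","properties":{"series":{"type":"array"},"fingers":{"type":"number"}},"required":["series"]}

```bash
mkdir -p pics; python3 - <<'E'
from station import arm
import cv2, numpy as np, pickle
s=arm.state(); print(s)
d={}
for n in ["scene","top","wrist"]:
    im=arm.get_image(n); d[n]=im; cv2.imwrite(f"pics/{n}0.png",im["color"]); print(n,im["intrinsics"].tolist(),np.round(im["T"],4).tolist())
pickle.dump(d,open("im0.pkl","wb"))
E
```

```text
{'clock': 0.0, 'joint_positions': array([ 5.50961597e+01,  1.79587877e+01,  8.58545621e+01,  1.59098189e-03,
        7.62607865e+01, -1.27998546e+01]), 'joint_velocities': array([-0.01241352,  0.03117016,  0.01611521, -0.01942975, -0.01873048,
       -0.01958606]), 'joint_torque': array([ 8.42413465e-04, -4.12266541e+01, -2.59740239e+01, -1.33097215e-04,
        4.15167669e-03,  6.75938665e-07]), 'position': array([0.19742314, 0.48622018, 0.25573729]), 'tool_rot': array([-1.79928048e+02, -1.79311684e-02,  1.57895624e+02]), 'force': array([ 0.48209326, -0.10224168,  0.61785705]), 'moment': array([0.03667453, 0.02597586, 0.0405424 ]), 'finger_gap': 0.08499888958112656}
scene [[397.78572803534036, 0.0, 282.21277324702226], [0.0, 397.78572803534036, 205.96210594415473], [0.0, 0.0, 1.0]] [[-0.7408, 0.4935, -0.4558, 0.938], [0.6715, 0.5248, -0.5232, 0.3901], [-0.019, -0.6936, -0.7201, 0.6389], [0.0, 0.0, 0.0, 1.0]]
top [[456.07289351605635, 0.0, 280.566357784103], [0.0, 456.07289351605635, 212.09012703442986], [0.0, 0.0, 1.0]] [[0.1219, -0.9717, 0.2022, 0.4376], [-0.9925, -0.1197, 0.023, -0.0133], [0.0019, -0.2035, -0.9791, 0.9667], [0.0, 0.0, 0.0, 1.0]]
wrist [[313.7405994255548, 0.0, 277.8423023470731], [0.0, 313.7405994255548, 210.10520925421216], [0.0, 0.0, 1.0]] [[0.3771, 0.8801, 0.2885, 0.1234], [0.9262, -0.3582, -0.1179, 0.5178], [-0.0004, 0.3116, -0.9502, 0.3732], [0.0, 0.0, 0.0, 1.0]]
```

View pics/scene0.png

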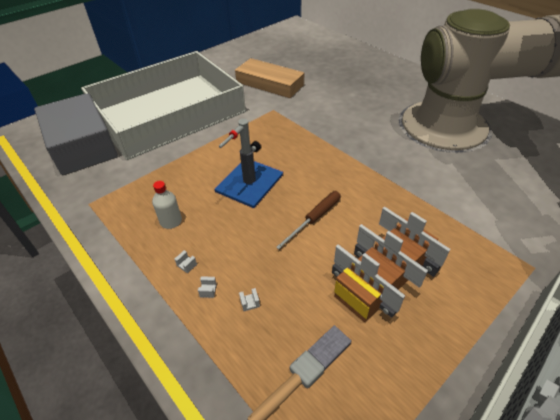

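View pics/top0.png

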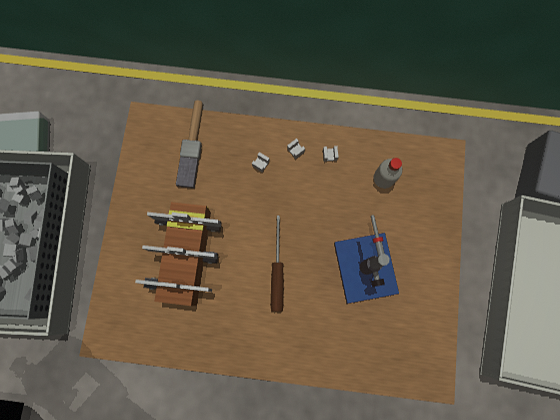

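View pics/wrist0.png

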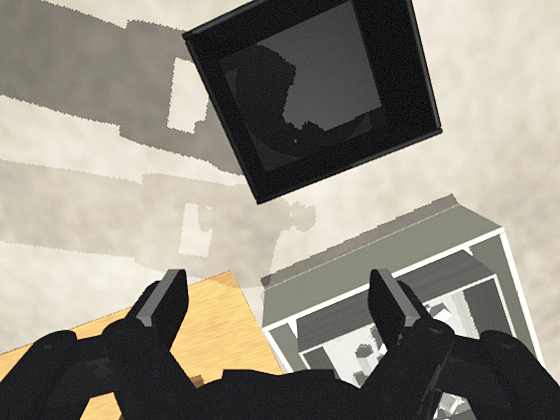

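The scene view shows the rack around (385,270), the yellow strip at (358,290), and the stand's collar at (234,134). In the top view the rack is at (182,255), the yellow slot at (187,220), and the pin runs from (374,218) to the collar at (378,240). I'll zoom in on both.

```bash
python3 - <<'E'
import pickle,cv2,numpy as np
d=pickle.load(open("im0.pkl","rb"))
def crop(n,x0,y0,w,h,s,f):
    c=d[n]["color"][y0:y0+h,x0:x0+w]; cv2.imwrite(f,cv2.resize(c,None,fx=s,fy=s,interpolation=cv2.INTER_CUBIC))
crop("scene",320,200,133,125,6,"pics/s_rack.png" )
crop("top",125,190,110,125,4.8,"pics/t_rack.png")
crop("scene",205,110,90,100,6,"pics/s_stand.png")
crop("top",325,200,90,110,5,"pics/t_stand.png")
a=[cv2.imread(f"pics/{f}.png") for f in ["s_stand","t_stand"]]
h=550
a=[cv2.resize(x,(int(x.shape[1]*h/x.shape[0])*8//10,h*8//10)) for x in a]
cv2.imwrite("pics/stand.png",np.hstack(a))
E
```

```text
(no output)
```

View pics/s_rack.png

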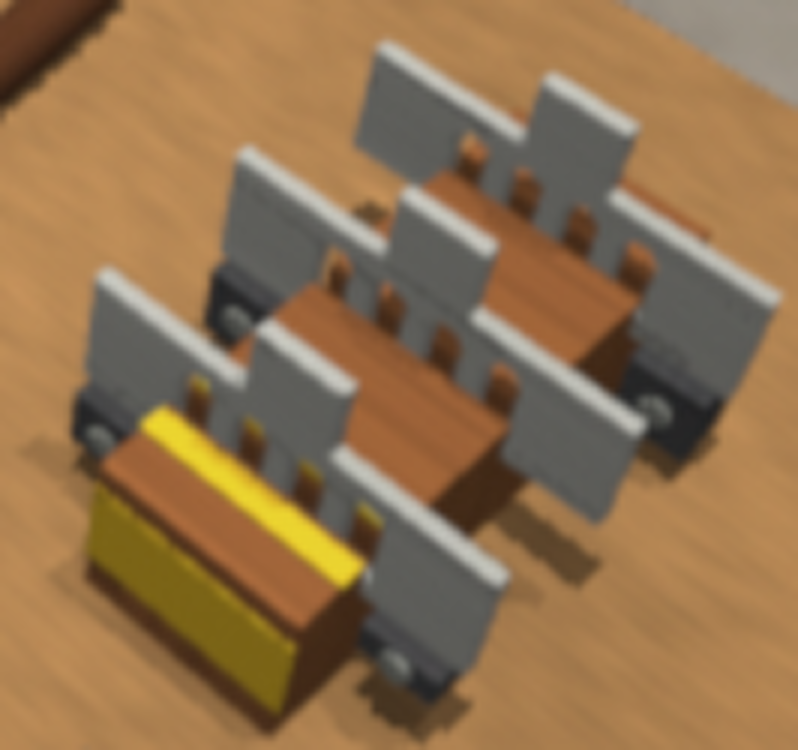

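View pics/t_rack.png

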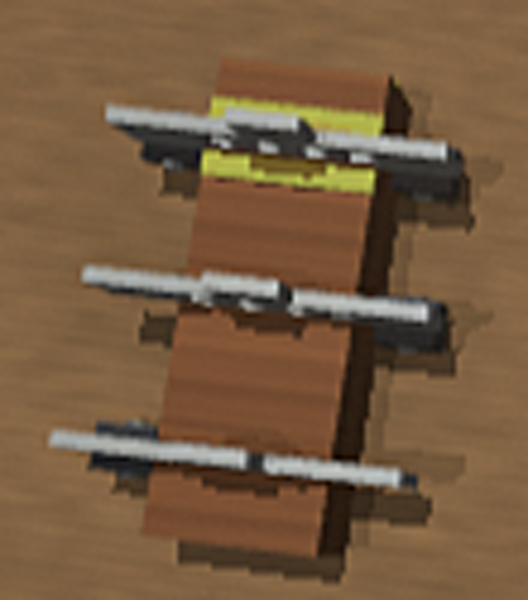

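View pics/stand.png

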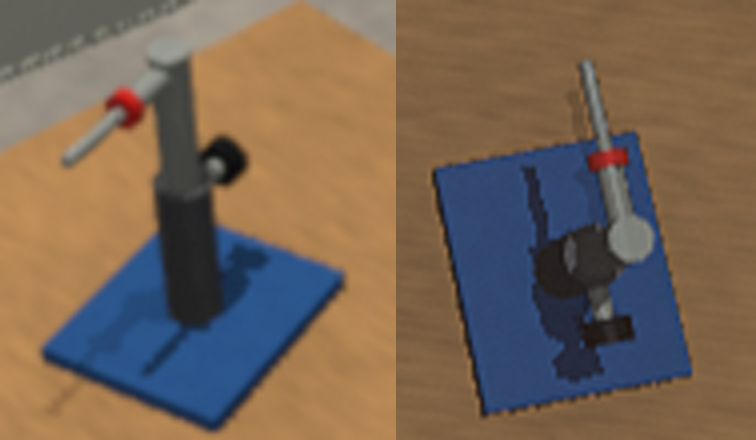

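Every bracket has two dark ends that I need to tell apart. The marked one shows steel at both ends, so it looks like bracket b. Next I measure the tab, bar ends, pin and steel heights.

```bash
cat > h.py <<'E'
import numpy as np, cv2, pickle
def ray(im,u,v):
    K=im["intrinsics"];T=im["T"]
    d=T[:3,:3]@np.linalg.solve(K,[u,v,1.0]); return T[:3,3],d/np.linalg.norm(d)
def onz(im,u,v,z):
    o,d=ray(im,u,v); return o+d*(z-o[2])/d[2]
def tri(obs):
    A=np.zeros((3,3));b=np.zeros(3);R=[]
    for im,u,v in obs:
        o,d=ray(im,u,v);P=np.eye(3)-np.outer(d,d);A+=P;b+=P@o;R.append((o,P))
    x=np.linalg.solve(A,b); return x,[np.linalg.norm(P@(x-o)) for o,P in R]
def proj(im,p):
    T=np.linalg.inv(im["T"]);q=im["intrinsics"]@(T[:3,:3]@p+T[:3,3]);return q[:2]/q[2]
E
python3 - <<'E'
from h import *
np.set_printoptions(precision=4,suppress=True)
d=pickle.load(open("im0.pkl","rb"));S,T=d["scene"],d["top"]
# red collar
for n in("scene","top"):
    c=d[n]["color"].astype(int);m=((c[...,2]>110)&(c[...,1]<60)&(c[...,0]<60)).astype(np.uint8)
    k,l,st,ce=cv2.connectedComponentsWithStats(m)
    print(n,[(st[i].tolist(),ce[i].round(1).tolist()) for i in range(1,k) if st[i][4]>8])
    m=((c[...,2]>130)&(c[...,1]>120)&(c[...,0]<70)).astype(np.uint8)
    k,l,st,ce=cv2.connectedComponentsWithStats(m)
    print('y',n,[(st[i].tolist(),ce[i].round(1).tolist()) for i in range(1,k) if st[i][4]>8])
# pixel rough: crop->full (pixel centre convention)
def cs(x,y,x0,y0,s):return (x+.5)/s-.5+x0,(y+.5)/s-.5+y0
s=lambda x,y:cs(x,y,320,200,6); t=lambda x,y:cs(x,y,125,190,4.8)
# bar ends, top centre z=.091
L=tri([(S,*s(105,275)),(T,*t(447,150))]);R=tri([(S,*s(505,577)),(T,*t(107,112))])
print("ends",L,R)
print("ends z plane top",onz(T,*t(447,150),.091),onz(T,*t(107,112),.091))
print("ends z plane scene",onz(S,*s(105,275),.091),onz(S,*s(505,577),.091))
print("tab top", [onz(S,*s(x,y),.119) for x,y in((265,327),(350,385))],[onz(T,*t(x,y),.119) for x,y in((225,115),(300,122))])
# stand: crop displayed scale: scene 600 high->440 of 100px: 4.4 ; width 90px->396 ;top 550->440 of 110px:4, x off 396, 360wide
a=lambda x,y:cs(x,y,205,110,4.4); b=lambda x,y:cs(x-396,y,325,200,4.0)
print("tip",tri([(S,*a(68,160)),(T,*b(586,63))]))
print("collar",tri([(S,*a(124,107)),(T,*b(608,158))]))
E
```

```text
scene [([229, 131, 9, 5, 25], [233.4, 133.0]), ([154, 181, 11, 10, 71], [158.4, 185.2])]
y scene [([0, 136, 204, 284, 3761], [107.4, 292.6]), ([343, 268, 38, 30, 272], [361.7, 282.5])]
top [([391, 158, 11, 11, 94], [395.8, 163.0]), ([374, 237, 9, 5, 31], [378.1, 239.1])]
y top [([0, 54, 560, 72, 4233], [281.2, 89.7]), ([169, 210, 23, 3, 24], [180.1, 211.2]), ([167, 225, 29, 5, 44], [182.2, 226.7]), ([193, 224, 10, 2, 10], [197.5, 224.8])]
ends (array([0.5858, 0.1274, 0.0907]), [np.float64(0.0006386309446385578), np.float64(0.0006386309446384945)]) (array([0.5845, 0.2665, 0.0924]), [np.float64(1.6832309505522713e-05), np.float64(1.6832309505466026e-05)])
ends z plane top [0.5861 0.1269 0.091 ] [0.5848 0.267  0.091 ]
ends z plane scene [0.5856 0.1281 0.091 ] [0.5836 0.2662 0.091 ]
tab top [array([0.5854, 0.1829, 0.119 ]), array([0.5838, 0.2104, 0.119 ])] [array([0.5846, 0.2115, 0.119 ]), array([0.5854, 0.1817, 0.119 ])]
tip (array([ 0.6171, -0.1581,  0.1644]), [np.float64(0.00037713486457217947), np.float64(0.0003771348645721497)])
collar (array([ 0.5755, -0.1713,  0.1652]), [np.float64(9.308813093144933e-05), np.float64(9.308813093161563e-05)])
```

The views agree: the bar is 139 mm long, the tab is at about (0.585, 0.197) with yaw about 0.5°, and the pin axis is near z 0.165 heading about 17.6°. Now I check which end carries the taller steel.

```bash
python3 - <<'E'
from h import *
d=pickle.load(open("im0.pkl","rb"));S=d["scene"]
c=S["color"]
a=cv2.resize(c[258:288,328:358],None,fx=12,fy=12,interpolation=cv2.INTER_CUBIC)
b=cv2.resize(c[295:325,372:402],None,fx=12,fy=12,interpolation=cv2.INTER_CUBIC)
cv2.imwrite("pics/steel.png",np.clip(np.hstack([a,b]).astype(float)*1.5,0,255))
E
```

```text
[ WARN:0@0.081] global loadsave.cpp:1063 imwrite_ Unsupported depth image for selected encoder is fallbacked to CV_8U.
```

View pics/steel.png

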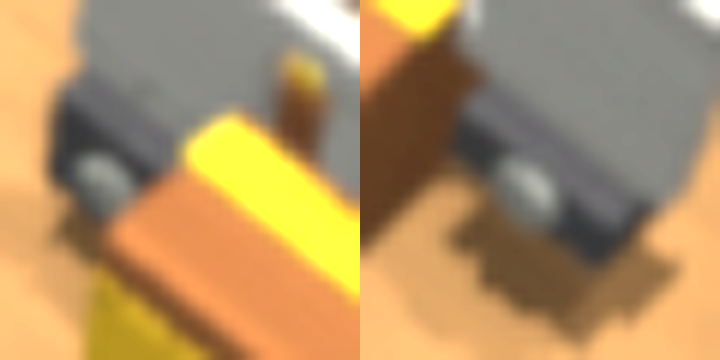

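```bash
python3 - <<'E'
from h import *
np.set_printoptions(precision=4,suppress=True)
d=pickle.load(open("im0.pkl","rb"));S=d["scene"]
f=lambda x,y,x0,y0:((x+.5)/12-.5+x0,(y+.5)/12-.5+y0)
for nm,p in dict(Ltop=f(62,88,328,258),Lbot=f(52,180,328,258),Rtop=f(625-360,218,372,295),Rbot=f(600-360,270,372,295)).items():
    o,r=ray(S,*p); print(nm,o+r*(0.595-o[0])/r[0])
# where does the tool have to be
E
```

```text
Ltop [0.595  0.131  0.0452]
Lbot [0.595  0.1312 0.0213]
Rtop [0.595  0.2646 0.05  ]
Rbot [0.595  0.2638 0.0346]
```

The steel is 24 mm tall at the world −y end and 15 mm at +y. So this is bracket b with its own y axis along world +y, the centre of mass sits about 10 mm toward −y, and I need the slot at y = −10. Moving over the rack.

Call:
jog_arm([
  [-47,-12,0,0,0,7],
  [-94,-24,0,0,0,14],
  [-140,-37,0,0,0,21],
  [-187,-49,0,0,0,28],
  [-234,-61,0,0,0,34],
], fingers=0)

```text
clock: 0.65
position: [0.3927, 0.3404, 0.2563]
tool_rot: [-180.0, -0.0, 123.6]
force: [-0.4, 0.9, 0.4]
finger_gap: 0.0424
```

```bash
cat > go.py <<'E'
# print tool-frame shift/turn to reach x y z yaw(tool yaw), from measured pose
import sys,numpy as np
from scipy.spatial.transform import Rotation as R
from station import arm
s=arm.state(); p=s["position"]; r=R.from_euler("xyz",s["tool_rot"],degrees=True)
x,y,z,yaw=map(float,sys.argv[1:5])
g=R.from_euler("xyz",[180,0,yaw],degrees=True)
print("clock",round(s["clock"],2),"pos",p.round(4),"rot",s["tool_rot"].round(2),"F",s["force"].round(2),"M",s["moment"].round(3),"gap",round(s["finger_gap"],4))
print("shift mm",(r.inv().apply(np.array([x,y,z])-p)*1000).round(1),"turn",(r.inv()*g).as_rotvec(degrees=True).round(2))
E
python3 go.py .585 .197 .256 90.5
```

```text
clock 0.65 pos [0.3927 0.3404 0.2563] rot [-1.7999e+02 -1.0000e-02  1.2362e+02] F [-0.45  0.95  0.42] M [ 0.029  0.023 -0.068] gap 0.0424
shift mm [-2.259e+02  8.070e+01  2.000e-01] turn [-1.000e-02 -0.000e+00  3.312e+01]
```

Call:
jog_arm([
  [-45,16,0,0,0,7],
  [-90,32,0,0,0,14],
  [-136,48,0,0,0,20],
  [-181,64,0,0,0,27],
  [-226,81,0,0,0,33.1],
])

```text
clock: 1.15
position: [0.586, 0.1979, 0.2561]
tool_rot: [-180.0, -0.0, 90.5]
force: [0.6, 1.1, -0.3]
finger_gap: 0.0427
```

```bash
python3 go.py .585 .197 .256 90.5; python3 - <<'E'
from station import arm
import cv2,pickle
im=arm.get_image("wrist");pickle.dump(im,open("w1.pkl","wb"));cv2.imwrite("pics/w1.png",im["color"])
E
```

```text
clock 1.15 pos [0.586  0.1979 0.2561] rot [-179.98   -0.     90.5 ] F [ 0.63  1.07 -0.3 ] M [ 0.064 -0.022  0.011] gap 0.0427
shift mm [-0.9 -1.   0.1] turn [-0.02 -0.    0.  ]
```

View pics/w1.png

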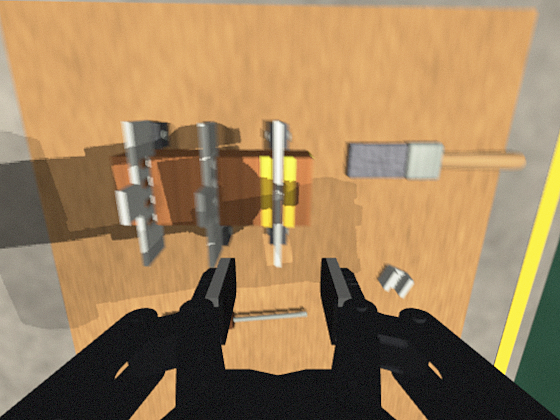

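The wrist view shows the marked bracket upright at column 278, with bar ends near rows 121 and 266. I'll measure its top edge.

```bash
python3 - <<'E'
from h import *
np.set_printoptions(precision=4,suppress=True)
w=pickle.load(open("w1.pkl","rb"));c=w["color"]
print(w["T"].round(3).tolist())
g=c.min(axis=2).astype(float)
m=(g[100:290,262:296]>150)
ys,xs=np.nonzero(m);ys+=100;xs+=262
print(ys.min(),ys.max(),len(ys))
for y in range(112,276,6):
    r=xs[ys==y]; print(y,(r.min(),r.max()) if len(r) else None,end=" ")
print()
cv2.imwrite("pics/w1c.png",cv2.resize(c[105:285,240:320],None,fx=3.3,fy=3.3,interpolation=cv2.INTER_CUBIC))
for p in((278,121),(278,266)): print(onz(w,*p,.091))
print(onz(w,278,193,.119))
E
```

```text
[[1.0, 0.007, 0.003, 0.585], [0.008, -0.95, -0.311, 0.279], [0.001, 0.311, -0.951, 0.373], [0.0, 0.0, 0.0, 1.0]]
121 266 961
112 None 118 None 124 (np.int64(273), np.int64(283)) 130 (np.int64(274), np.int64(283)) 136 (np.int64(273), np.int64(283)) 142 (np.int64(274), np.int64(283)) 148 (np.int64(274), np.int64(283)) 154 (np.int64(274), np.int64(282)) 160 (np.int64(274), np.int64(282)) 166 (np.int64(274), np.int64(282)) 172 (np.int64(274), np.int64(282)) 178 (np.int64(274), np.int64(282)) 184 (np.int64(277), np.int64(282)) 190 (np.int64(278), np.int64(278)) 196 None 202 None 208 None 214 None 220 None 226 (np.int64(274), np.int64(281)) 232 (np.int64(274), np.int64(281)) 238 (np.int64(274), np.int64(281)) 244 (np.int64(274), np.int64(281)) 250 (np.int64(273), np.int64(281)) 256 (np.int64(273), np.int64(281)) 262 (np.int64(273), np.int64(280)) 268 None 274 None 
[0.5856 0.268  0.091 ]
[0.5867 0.1276 0.091 ]
[0.586 0.211 0.119]
```

View pics/w1c.png

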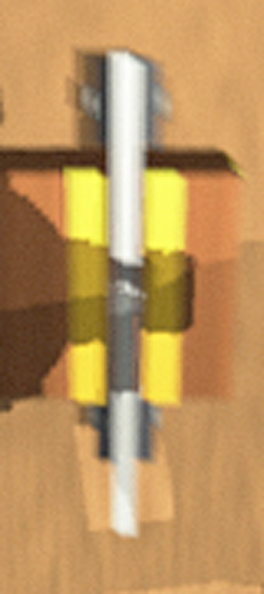

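Centre (0.586, 0.198) matches the earlier estimate. Descending to grip the upper part of the tab so the fingertips will clear the collar later.

Call:
jog_arm([
  [0,0,35,0,0,0],
  [0,0,75,0,0,0],
  [0,0,110,0,0,0],
  [0,0,130,0,0,0],
  [0,0,137,0,0,0],
])

```text
clock: 1.7
position: [0.5836, 0.1993, 0.1167]
tool_rot: [-179.7, 0.0, 90.8]
force: [-0.2, -0.5, 0.2]
finger_gap: 0.0425
```

```bash
python3 go.py .5855 .1975 .119 90.5; python3 - <<'E'
from station import arm
import cv2,pickle
im=arm.get_image("scene");cv2.imwrite("pics/s2.png",cv2.resize(im["color"][180:340,300:470],None,fx=3.5,fy=3.5,interpolation=cv2.INTER_CUBIC))
im=arm.get_image("wrist");cv2.imwrite("pics/w2.png",im["color"])
E
```

```text
clock 1.7 pos [0.5836 0.1993 0.1167] rot [-1.7975e+02  3.0000e-02  9.0800e+01] F [-0.17 -0.51  0.23] M [ 0.003  0.018 -0.016] gap 0.0425
shift mm [-1.8  1.9 -2.3] turn [-0.25  0.04  0.3 ]
```

View pics/s2.png

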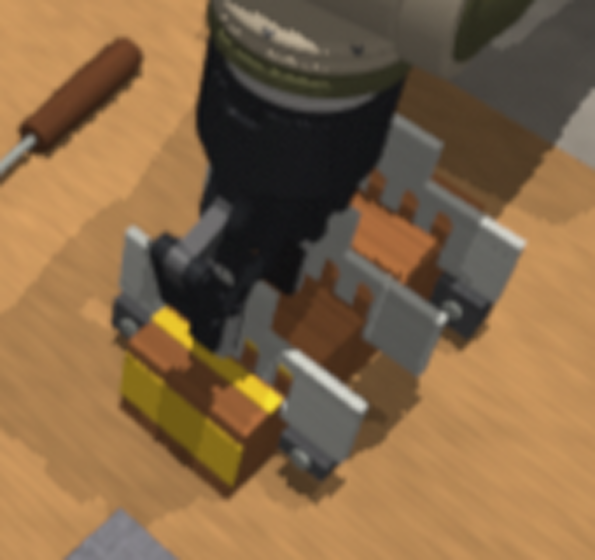

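View pics/w2.png

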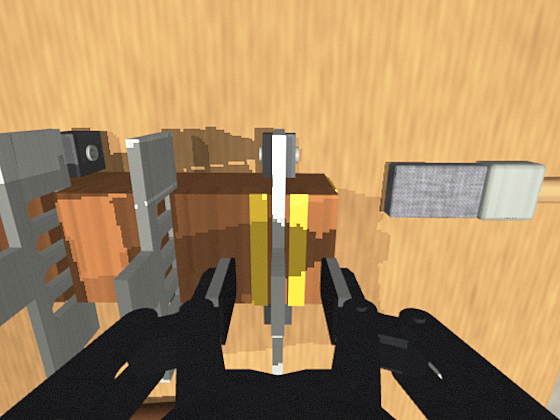

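```bash
python3 go.py .5855 .1975 .119 90.5
```

```text
clock 1.8 pos [0.5845 0.1994 0.1188] rot [-1.7992e+02  1.0000e-02  9.0800e+01] F [ 0.15  0.05 -0.29] M [-0.007 -0.    -0.013] gap 0.0425
shift mm [-1.9  1.  -0.2] turn [-0.08  0.01  0.3 ]
```

Call:
jog_arm([
  [0,0,0,0,0,0],
  [0,0,0,0,0,0],
])

```text
clock: 2.0
position: [0.5853, 0.1995, 0.1207]
tool_rot: [179.9, -0.0, 90.8]
force: [-0.2, 0.1, 0.3]
finger_gap: 0.0425
```

```bash
python3 go.py .5855 .1975 .119 90.5
```

```text
clock 2.0 pos [0.5853 0.1995 0.1207] rot [ 1.7986e+02 -2.0000e-02  9.0800e+01] F [-0.19  0.09  0.34] M [ 0.008  0.012 -0.022] gap 0.0425
shift mm [-2.   0.2  1.7] turn [ 0.14 -0.02  0.3 ]
```

Call:
jog_arm([
  [-2,0,1,0,0,0.4],
  [-2,0,1,0,0,0.4],
  [-2,0,1,0,0,0.4],
])

```text
clock: 2.3
position: [0.5848, 0.1973, 0.1186]
tool_rot: [180.0, -0.0, 90.4]
force: [0.1, 0.2, -1.1]
finger_gap: 0.0428
```

Call:
jog_arm([
  [0,0,0,0,0,0],
  [0,0,0,0,0,0],
  [0,0,0,0,0,0],
  [0,0,0,0,0,0],
  [0,0,0,0,0,0],
], fingers=-1)

```text
clock: 2.8
position: [0.5847, 0.1975, 0.1184]
tool_rot: [-180.0, -0.0, 90.4]
force: [-0.8, 0.4, 3.3]
finger_gap: 0.0048
```

```bash
python3 go.py .5855 .1975 .119 90.5
```

```text
clock 2.8 pos [0.5847 0.1975 0.1184] rot [-1.80e+02 -1.00e-02  9.04e+01] F [-0.79  0.38  3.32] M [ 0.067  0.303 -0.018] gap 0.0048
shift mm [ 0.   0.8 -0.6] turn [-0.   -0.01 -0.1 ]
```

Gripped (gap 4.8 mm with soft pads). Lifting straight up, and I'll check where the oil bottle is before travelling.

Call:
jog_arm([
  [0,0,-4,0,0,0],
  [0,0,-10,0,0,0],
  [0,0,-20,0,0,0],
  [0,0,-35,0,0,0],
  [0,0,-55,0,0,0],
])

```text
clock: 3.3
position: [0.5844, 0.1973, 0.1738]
tool_rot: [-179.9, 0.0, 90.4]
force: [-0.3, -0.0, -3.8]
finger_gap: 0.0048
```

Call:
jog_arm([
  [0,0,-25,0,0,0],
  [0,0,-50,0,0,0],
  [0,0,-70,0,0,0],
  [0,0,-80,0,0,0],
  [0,0,-80,0,0,0],
])

```text
clock: 3.8
position: [0.585, 0.1975, 0.2547]
tool_rot: [179.9, -0.0, 90.4]
force: [-0.2, 0.1, -3.0]
finger_gap: 0.0051
```

```bash
python3 - <<'E'
from h import *
from station import arm
d=pickle.load(open("im0.pkl","rb"));S,T=d["scene"],d["top"]
print("cap",tri([(S,158.4,185.2),(T,395.8,163.0)]))
im=arm.get_image("scene");pickle.dump(im,open("s3.pkl","wb"));cv2.imwrite("pics/s3.png",im["color"])
im=arm.get_image("wrist");cv2.imwrite("pics/w3.png",im["color"])
E
python3 go.py .5855 .1975 .26 90.5
```

```text
cap (array([ 0.7410077 , -0.20646022,  0.1065449 ]), [np.float64(0.0001569574847542882), np.float64(0.0001569574847543824)])
clock 3.9 pos [0.5844 0.1974 0.2524] rot [-1.7992e+02  1.0000e-02  9.0390e+01] F [ 0.38 -0.86 -3.22] M [ 0.033 -0.046 -0.067] gap 0.0044
shift mm [ 0.1  1.1 -7.6] turn [-0.08  0.01 -0.11]
```

View pics/s3.png

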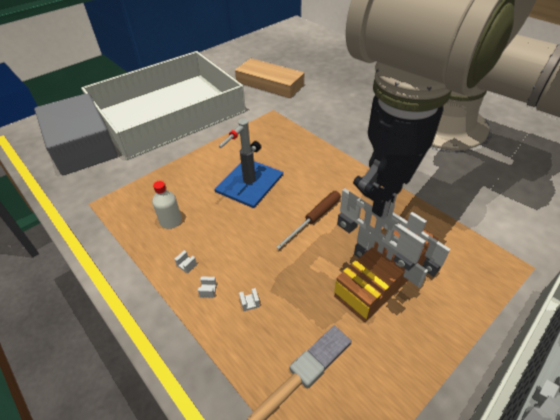

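View pics/w3.png

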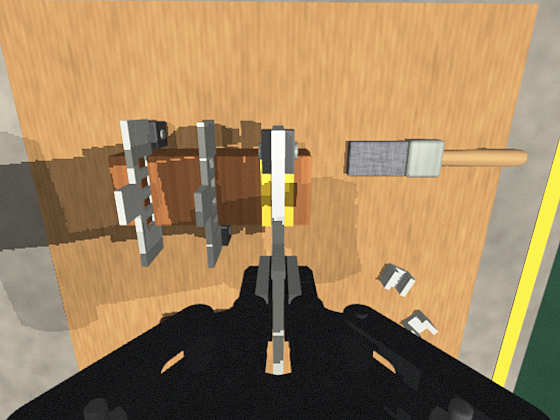

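The bracket is up, about 3 N, and hangs straight. The bottle at (0.74, −0.21) is clear of the path. Now I refine the pin heading from the foot edges and the pin line.

```bash
python3 - <<'E'
from h import *
np.set_printoptions(precision=4,suppress=True)
d=pickle.load(open("im0.pkl","rb"));T=d["top"];c=T["color"].astype(int)
m=((c[...,0]>c[...,2]+25)&(c[...,0]>c[...,1]+10)).astype(np.uint8)[200:320,320:420]
k,l,st,ce=cv2.connectedComponentsWithStats(m);i=1+st[1:,4].argmax()
ys,xs=np.nonzero(l==i);pts=np.stack([xs+320,ys+200],1)
w=np.array([onz(T,u,v,.012)[:2] for u,v in pts]).astype(np.float32)
r=cv2.minAreaRect(w*1000);print(r, cv2.boxPoints(r)/1000)
# pin line subpixel in each view: bright ridge cross-sections
for n,x0,y0,ww,hh in(("scene",215,125,30,26),("top",368,212,18,36)):
    g=cv2.resize(d[n]["color"][y0:y0+hh,x0:x0+ww],None,fx=14,fy=14,interpolation=cv2.INTER_CUBIC)
    cv2.imwrite(f"pics/pin_{n}.png",g)
a=cv2.imread("pics/pin_scene.png");b=cv2.imread("pics/pin_top.png")
H=max(a.shape[0],b.shape[0]);z=np.zeros((H,a.shape[1]+b.shape[1],3),np.uint8);z[:a.shape[0],:a.shape[1]]=a;z[:b.shape[0],a.shape[1]:]=b
cv2.imwrite("pics/pin.png",z);print(a.shape,b.shape)
E
```

```text
((540.0553588867188, -182.09487915039062), (128.5482635498047, 108.83842468261719), 17.48424530029297) [[ 0.4624 -0.1495]
 [ 0.4951 -0.2533]
 [ 0.6177 -0.2147]
 [ 0.585  -0.1109]]
(364, 420, 3) (504, 252, 3)
```

View pics/pin.png

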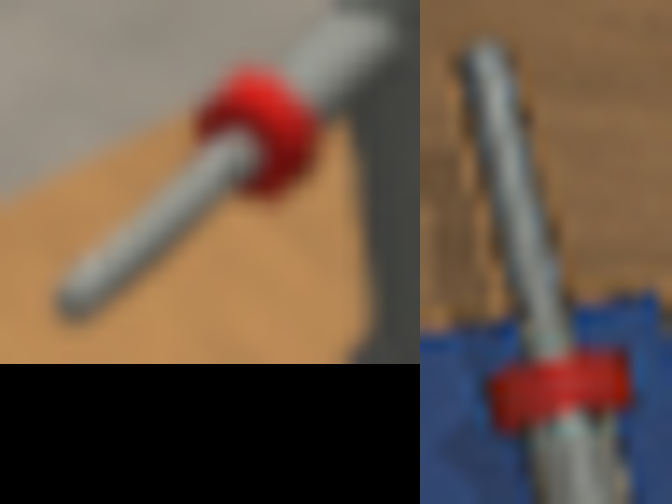

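```bash
python3 - <<'E'
from h import *
np.set_printoptions(precision=4,suppress=True)
d=pickle.load(open("im0.pkl","rb"));S,T=d["scene"],d["top"]
f=lambda x,y,x0,y0:((x+.5)/14-.5+x0,(y+.5)/14-.5+y0)
t=tri([(S,*f(73,302,215,125)),(T,*f(65,48,368,212))]);c=tri([(S,*f(243,150,215,125)),(T,*f(131,352,368,212))])
print(t,c); v=t[0]-c[0];print(np.linalg.norm(v),np.degrees(np.arctan2(v[1],v[0])))
h=np.radians(17.5);u=np.array([np.cos(h),np.sin(h),0]);n=np.array([-np.sin(h),np.cos(h),0])
mid=(t[0]+c[0])/2;face=mid-.021*u;zp=mid[2];print("face",face)
# tool (tab) position: pin in bracket y=-10 -> tab = pin point +10mm*n ; depth s from collar to plate centre
tcpoff=.1184-.105   # TCP above tab centre
tooloff=0.0 
for nm,s,dz in(("hover",.075,.09),("pre",.062,.038),("in",.0075,.038),("hung",.0075,.0265)):
    p=face+s*u+.010*n;p[2]=zp+dz+tcpoff;print(nm,p)
E
```

```text
(array([ 0.6179, -0.1581,  0.1645]), [np.float64(0.0003813041370902958), np.float64(0.0003813041370903472)]) (array([ 0.5795, -0.1695,  0.165 ]), [np.float64(0.0003833298793917442), np.float64(0.0003833298793917356)])
0.039992222536244015 16.59082327020203
face [ 0.5787 -0.1701  0.1647]
hover [ 0.6472 -0.138   0.2681]
pre [ 0.6348 -0.1419  0.2161]
in [ 0.5828 -0.1583  0.2161]
hung [ 0.5828 -0.1583  0.2046]
```

The foot yaw (17.5°) and the pin line agree. The pin is about 42 mm long at z ≈ 0.1647, with the collar face at (0.579, −0.170). Moving to a standoff beyond the tip.

Call:
jog_arm([
  [-15,3,-4,0,0,-1],
  [-45,10,-10,0,0,-3],
  [-80,17,-17,0,0,-5],
  [-120,25,-17,0,0,-7],
  [-160,34,-17,0,0,-9],
])

```text
clock: 4.4
position: [0.6196, 0.0363, 0.2691]
tool_rot: [-179.9, -0.0, 99.5]
force: [1.1, 0.5, -2.9]
finger_gap: 0.0047
```

```bash
python3 go.py .657 -.135 .270 107.6
```

```text
clock 4.4 pos [0.6196 0.0363 0.2691] rot [-1.7989e+02 -3.0000e-02  9.9500e+01] F [ 1.05  0.48 -2.91] M [ 0.055 -0.043 -0.038] gap 0.0047
shift mm [-175.2    8.6   -1. ] turn [-0.11 -0.04 -8.1 ]
```

Call:
jog_arm([
  [-45,2,0,0,0,-2],
  [-90,4,0,0,0,-4],
  [-130,6,0,0,0,-6],
  [-160,8,0,0,0,-8.1],
  [-175,9,0,0,0,-8.1],
])

```text
clock: 4.9
position: [0.6571, -0.1361, 0.2683]
tool_rot: [-179.9, -0.1, 107.4]
force: [0.7, 0.3, -3.2]
finger_gap: 0.0051
```

Call:
jog_arm([
  [0,0,0,0,0,0],
  [0,0,0,0,0,0],
  [0,0,0,0,0,0],
])

```text
clock: 5.2
position: [0.6572, -0.1319, 0.2703]
tool_rot: [-180.0, -0.0, 107.6]
force: [-0.0, 0.1, -2.8]
finger_gap: 0.0049
```

```bash
python3 - <<'E'
from h import *
from station import arm
for n in("wrist","scene","top"):
    im=arm.get_image(n);pickle.dump(im,open(f"{n}4.pkl","wb"));cv2.imwrite(f"pics/{n}4.png",im["color"])
E
python3 go.py .644 -.139 .2161 107.6
```

```text
clock 5.35 pos [ 0.6573 -0.1324  0.2705] rot [179.99   0.   107.57] F [-0.09  0.58 -3.5 ] M [ 0.042  0.023 -0.006] gap 0.005
shift mm [ -2.3 -14.7  54.4] turn [ 0.01  0.   -0.03]
```

View pics/wrist4.png

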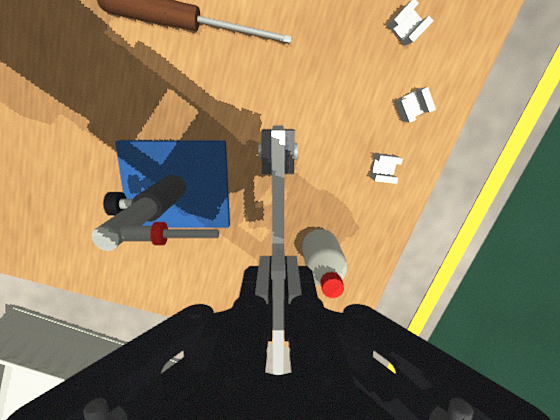

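View pics/scene4.png

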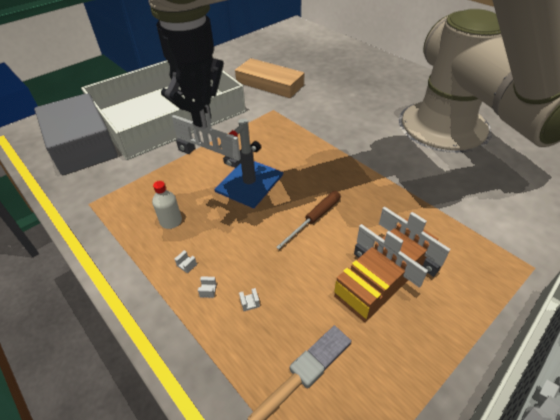

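View pics/top4.png

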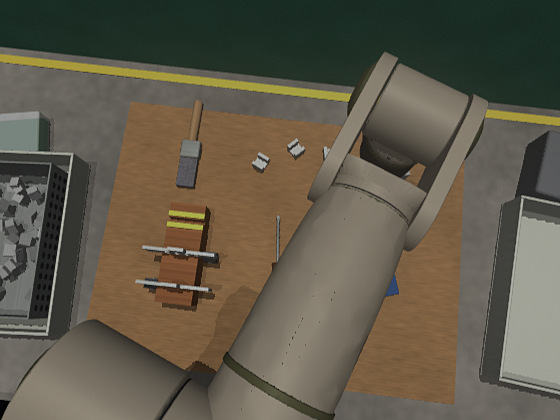

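The wrist view shows the pin level and parallel to the image rows: tip (218,233), collar face (166,234). The bracket is edge-on at column 278, with its ends at rows ~130 and ~373. I'll cross-check the lateral offset from this view.

```bash
python3 - <<'E'
from h import *
np.set_printoptions(precision=4,suppress=True)
w=pickle.load(open("wrist4.pkl","rb"));c=w["color"]
h=np.radians(17.5);u=np.array([np.cos(h),np.sin(h),0]);n=np.array([-np.sin(h),np.cos(h),0])
g=c.astype(int)
for col in(175,190,205,214): print(col,g[224:246,col].min(axis=1))
print(g[233,205:230].min(axis=1))
cv2.imwrite("pics/w4a.png",cv2.resize(c[120:150,255:305],None,fx=10,fy=10,interpolation=cv2.INTER_CUBIC))
cv2.imwrite("pics/w4b.png",cv2.resize(c[340:380,255:305],None,fx=10,fy=10,interpolation=cv2.INTER_CUBIC))
a=cv2.imread("pics/w4a.png");b=cv2.imread("pics/w4b.png")
S=pickle.load(open("scene4.pkl","rb"))["color"]
e=cv2.resize(S[105:165,165:265],None,fx=5,fy=5,interpolation=cv2.INTER_CUBIC)
cv2.imwrite("pics/w4ab.png",np.vstack([np.vstack([a,b])[:,:500]])[:600]);cv2.imwrite("pics/s4c.png",e)
for p in((218,233.5),(166,234)):
    q=onz(w,*p,.1647);print(q,"u",q@u,"n",q@n)
face=np.array([.5787,-.1701,.1647]);print("stereo pin n",face@n,"u face",face@u)
E
```

```text
175 [ 59  66  49 133 109  82  75  96  92  92  94  88  77  84 107 120 113 114
 114 113 117 117]
190 [ 63  56  50 130 105  84  75  93  90  92  88  89  83  86 108 117 118 117
 117 116 116 119]
205 [ 58  53  46 131 104  82  75  88  85  90  93  91  82  85 103 116 116 119
 116 111 114 113]
214 [ 49  55  41 117  89  77  82  92  88  96  96  94  86  86 107 124 121 116
 116 120 116 114]
[ 90  97  90  90  91  92  93  93  91  96  93  89  83  52  95 105  97 100
  94  96 103 105 108 107 107]
[ 0.6171 -0.1556  0.1647] u 0.5417507261312153 n -0.33395574020566055
[ 0.5792 -0.168   0.1647] u 0.5018716918435348 n -0.3343675026275634
stereo pin n -0.33624569949539623 u face 0.5007659429023221
```

View pics/w4ab.png

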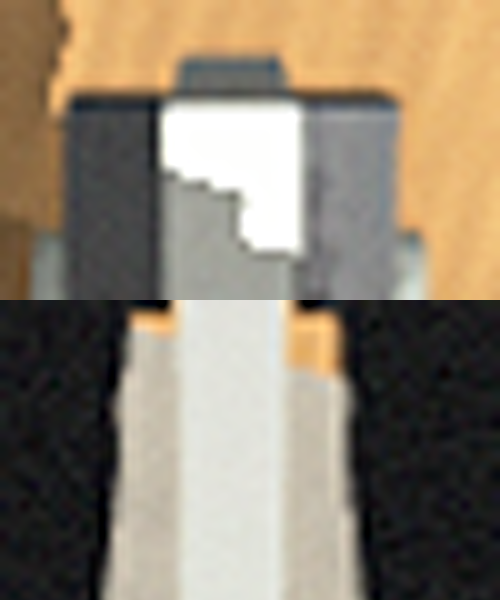

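View pics/s4c.png

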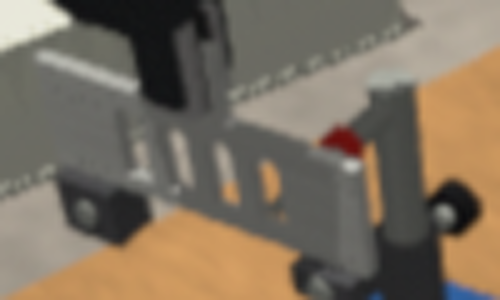

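```bash
python3 - <<'E'
from h import *
np.set_printoptions(precision=4,suppress=True)
w=pickle.load(open("wrist4.pkl","rb"));S=pickle.load(open("scene4.pkl","rb"))
h=np.radians(17.5);u=np.array([np.cos(h),np.sin(h),0]);n=np.array([-np.sin(h),np.cos(h),0])
z=.2705-.0134-.014
q=onz(w,278.3,129.4,z);print("wrist +end",q,q@u,q@n-.070)
q=onz(w,278.2,372,z);print("wrist -end",q,q@u,q@n+.070)
f=lambda x,y:((x+.5)/5-.5+165,(y+.5)/5-.5+105)
for nm,p,s in(("+",(345,160),-.07),("-",(38,55),.07)):
    q=onz(S,*f(*p),z);print("scene",nm,q,"u",q@u,"tab n",q@n+s)
# tab from top-z check: intersect plane
t=np.array([.6573,-.1324,0]);print("tcp u,n",t@u,t@n)
E
```

```text
wrist +end [ 0.6361 -0.0631  0.2431] 0.5876961371924416 -0.32149733606723063
wrist -end [ 0.6775 -0.1941  0.2431] 0.5877563937819043 -0.3188236996895535
scene + [ 0.6387 -0.072   0.2431] u 0.5874859313887193 tab n -0.3306759845620534
scene - [ 0.6802 -0.198   0.2431] u 0.5891272826368087 tab n -0.32339038709130924
tcp u,n 0.5870647038724438 -0.32392604629322397
```

Both routes (world stereo and wrist only) agree that the tool must shift about 2.4 mm along −y'. Next I descend to put the pin at slot mid-height, still beyond the tip.

Call:
jog_arm([
  [-2.4,0,10,0,0,0],
  [-2.4,-4,25,0,0,0],
  [-2.4,-8,40,0,0,0],
  [-2.4,-12,50,0,0,0],
  [-2.4,-14,54,0,0,0],
])

```text
clock: 5.85
position: [0.644, -0.1398, 0.2145]
tool_rot: [-179.9, -0.1, 107.5]
force: [-0.3, 0.2, -2.1]
finger_gap: 0.0046
```

Call:
jog_arm([
  [0,0,0,0,0,0],
  [0,0,0,0,0,0],
  [0,0,0,0,0,0],
  [0,0,0,0,0,0],
])

```text
clock: 6.25
position: [0.6449, -0.14, 0.2167]
tool_rot: [180.0, 0.0, 107.5]
force: [-0.1, 0.2, -2.9]
finger_gap: 0.0048
```

```bash
python3 - <<'E'
from h import *
from station import arm
for n in("wrist","scene"):
    im=arm.get_image(n);pickle.dump(im,open(f"{n}5.pkl","wb"));cv2.imwrite(f"pics/{n}5.png",im["color"])
    if n=="scene": cv2.imwrite("pics/s5c.png",cv2.resize(im["color"][115:195,165:275],None,fx=7,fy=7,interpolation=cv2.INTER_CUBIC))
E
python3 go.py .644 -.139 .2161 107.6
```

```text
clock 6.35 pos [ 0.6448 -0.14    0.2165] rot [1.7998e+02 2.0000e-02 1.0750e+02] F [ 0.67 -0.67 -3.24] M [ 0.002  0.024 -0.027] gap 0.005
shift mm [ 1.2 -0.4  0.4] turn [ 0.02  0.02 -0.1 ]
```

View pics/s5c.png

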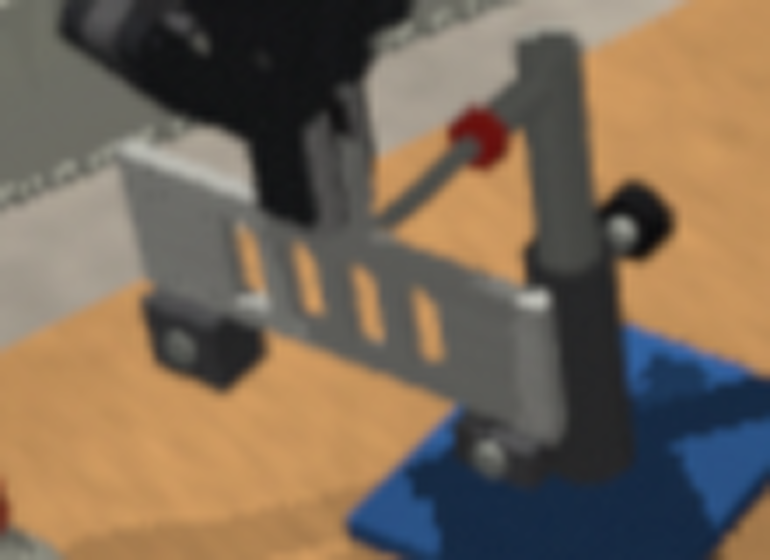

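View pics/wrist5.png

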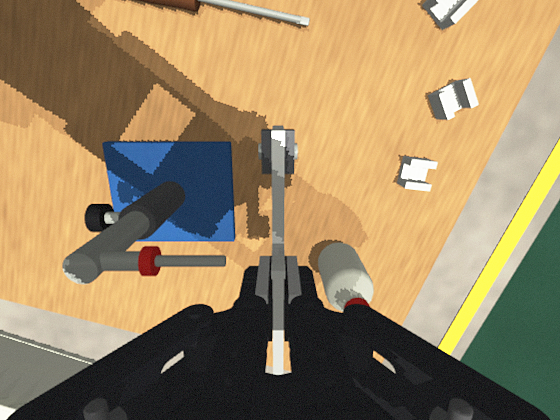

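```bash
python3 - <<'E'
from h import *
np.set_printoptions(precision=4,suppress=True)
S=pickle.load(open("scene5.pkl","rb"));w=pickle.load(open("wrist5.pkl","rb"))
h=np.radians(17.5);u=np.array([np.cos(h),np.sin(h),0]);n=np.array([-np.sin(h),np.cos(h),0])
t=np.array([.6448,-.14,0]);print("tcp",t@u,t@n)
face=.5010*u-.3357*n+np.array([0,0,.1647])
for s in(0,.042,t@u-.5010+.003):
    p=proj(S,face+s*u);print(s,p,((p-[165,115])+.5)*7-.5)
for p in((225.5,261),(159,261.5)):
    q=onz(w,*p,.1647);print("wrist pin",q@u,q@n)
q=onz(w,278.3,129.4,.2165-.0134-.014);print("wrist tab n",q@n-.07,q@u)
# slot centroids front face in scene
c=S["color"].astype(int)[115:195,165:275];m=((c[...,2]>120)&(c[...,2]-c[...,0]>50)).astype(np.uint8)
k,l,st,ce=cv2.connectedComponentsWithStats(m)
for i in range(1,k):
    if 10<st[i,4]<120:
        uv=ce[i]+[165,115];o,r=ray(S,*uv);a=((t@u+.003)-o@u)/(r@u);q=o+a*r
        print(uv,((ce[i]+.5)*7).round(),st[i],"n",q@n,"z",q[2])
E
```

```text
tcp 0.5728578779118585 -0.3274154726251071
0 [232.0286 135.1626] [472.2003 144.1385]
0.042 [219.5104 146.4659] [384.5726 223.2614]
0.0748578779118585 [209.1411 155.8288] [311.9878 288.8014]
wrist pin 0.5419371788127557 -0.3337818936622954
wrist pin 0.5020405232537175 -0.33404373109529445
wrist tab n -0.32561425662269877 0.5735587940972346
[222.5946 138.1351] [407. 165.] [53 18 12 12 74] n -0.29550208574500264 z 0.22006304967536194
[200.3636 151.7727] [251. 261.] [34 33  4  9 22] n -0.35640803359892037 z 0.16648596764490242
[208.5385 154.6538] [308. 281.] [42 35  4 10 26] n -0.3366642551292877 z 0.16715596034364427
[217.1034 158.    ] [368. 304.] [50 38  5 11 29] n -0.3165423163295318 z 0.1670015968657046
[225.6071 161.2857] [428. 328.] [59 42  4 10 28] n -0.2969264407200976 z 0.16694425451391903
[271.8   191.175] [751. 537.] [103  71   7   9  40] n -0.19788102808403432 z 0.13652910359770476
```

The pin line projected to the plate lands on the second slot from the heavy end, 281 vs 289 in crop rows. The lateral estimates disagree slightly, asking for a shift of +1.4 to +3.5 mm, so I take +1.8 mm. Then I advance slowly, watching the force.

Call:
jog_arm([
  [1.8,0,0,0,0,0],
  [1.8,-6,0,0,0,0],
  [1.8,-12,0,0,0,0],
  [1.8,-18,0,0,0,0],
  [1.8,-22,0,0,0,0],
])

```text
clock: 6.85
position: [0.6225, -0.1452, 0.2165]
tool_rot: [-180.0, 0.0, 107.5]
force: [0.3, 0.5, -3.5]
finger_gap: 0.0049
```

Call:
jog_arm([
  [0,-4,0,0,0,0],
  [0,-8,0,0,0,0],
  [0,-12,0,0,0,0],
  [0,-15,0,0,0,0],
  [0,-15,0,0,0,0],
])

```text
clock: 7.35
position: [0.6085, -0.1496, 0.2164]
tool_rot: [-180.0, 0.0, 107.5]
force: [0.6, -0.0, -2.9]
finger_gap: 0.005
```

```bash
cat > look.py <<'E'
import sys
from h import *
from station import arm
k=sys.argv[1]
for n in("wrist","scene"):
    im=arm.get_image(n);pickle.dump(im,open(f"{n}{k}.pkl","wb"));cv2.imwrite(f"pics/{n}{k}.png",im["color"])
    if n=="scene": cv2.imwrite(f"pics/s{k}c.png",cv2.resize(im["color"][115:195,165:275],None,fx=7,fy=7,interpolation=cv2.INTER_CUBIC))
h=np.radians(17.5);u=np.array([np.cos(h),np.sin(h),0]);n=np.array([-np.sin(h),np.cos(h),0])
s=arm.state();print("clock",s["clock"],"u,n,z",s["position"]@u,s["position"]@n,s["position"][2],"F",s["force"].round(2),"Fu,Fn",(s["force"]@u).round(2),(s["force"]@n).round(2),"M",s["moment"].round(3),"rot",s["tool_rot"].round(2),s["finger_gap"])
E
python3 look.py 6
```

```text
clock 7.45 u,n,z 0.5357342593421386 -0.32559673583271953 0.21634499491273462 F [ 0.7   0.87 -3.26] Fu,Fn 0.93 0.62 M [ 0.021 -0.015  0.033] rot [179.99   0.   107.49] 0.004459263425309212
```

View pics/s6c.png

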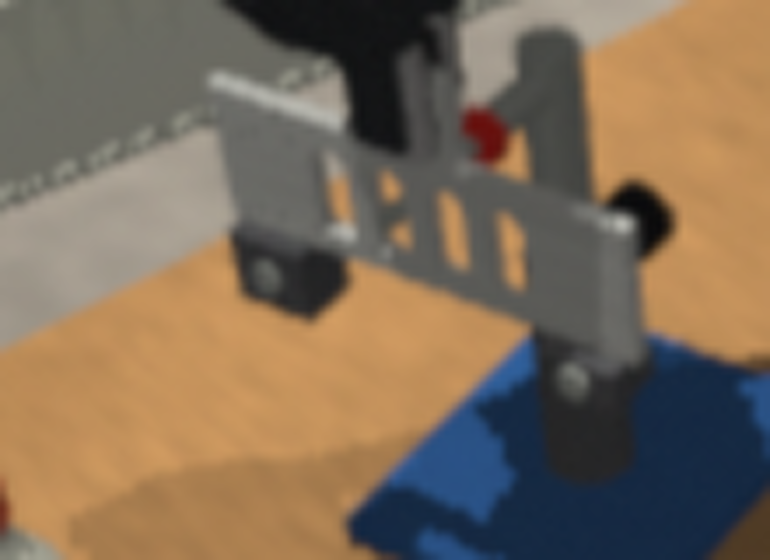

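View pics/wrist6.png

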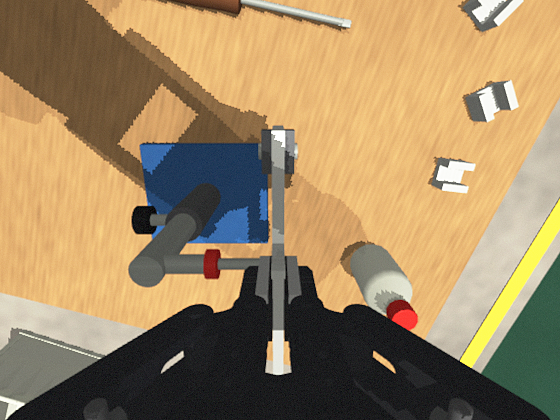

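The pin is entering the second slot at crop (390,210), mid-height, with no contact force. Sliding on towards the collar.

Call:
jog_arm([
  [0,-3,0,0,0,0],
  [0,-6,0,0,0,0],
  [0,-9,0,0,0,0],
  [0,-12,0,0,0,0],
  [0,-14,0,0,0,0],
])

```text
clock: 7.95
position: [0.5952, -0.1538, 0.2163]
tool_rot: [-180.0, 0.0, 107.5]
force: [0.3, 0.3, -2.9]
finger_gap: 0.005
```

Call:
jog_arm([
  [0,-2,0,0,0,0],
  [0,-4,0,0,0,0],
  [0,-6,0,0,0,0],
  [0,-8,0,0,0,0],
  [0,-8,0,0,0,0],
])

```text
clock: 8.45
position: [0.5876, -0.1561, 0.2163]
tool_rot: [-180.0, 0.0, 107.5]
force: [-0.7, -1.2, -3.4]
finger_gap: 0.0049
```

```bash
python3 look.py 7
```

```text
clock 8.55 u,n,z 0.5137048205461108 -0.32558959821870553 0.2163175854657298 F [-0.04  0.26 -2.94] Fu,Fn 0.04 0.26 M [ 0.038 -0.012 -0.008] rot [180.     0.   107.49] 0.004517934552094828
```

View pics/s7c.png

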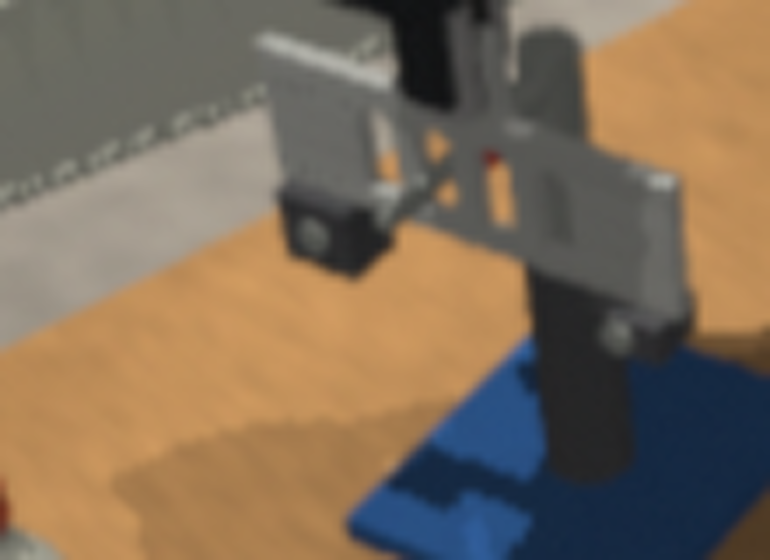

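View pics/wrist7.png

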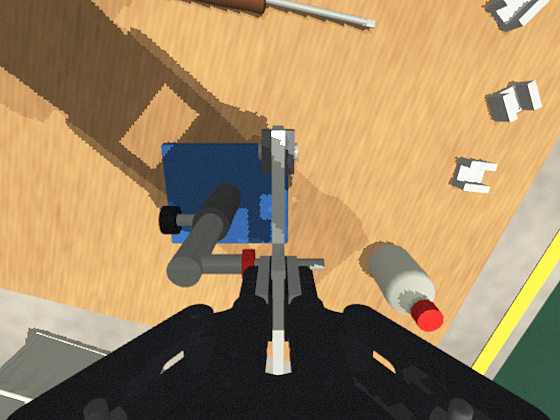

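The pin is through the slot, with the tip visible at wrist (322,264). The gap to the collar is about 9 mm, so I slide 5 mm further and then lower in small steps.

Call:
jog_arm([
  [0,-1.5,0,0,0,0],
  [0,-3,0,0,0,0],
  [0,-4.5,0,0,0,0],
  [0,-5.5,0,0,0,0],
  [0,-5.5,0,0,0,0],
])

```text
clock: 9.05
position: [0.5825, -0.1577, 0.2163]
tool_rot: [-180.0, 0.0, 107.5]
force: [-0.1, 0.5, -3.5]
finger_gap: 0.0048
```

Call:
jog_arm([
  [0,0,1.5,0,0,0],
  [0,0,3,0,0,0],
  [0,0,4.5,0,0,0],
  [0,0,6,0,0,0],
  [0,0,7,0,0,0],
])

```text
clock: 9.55
position: [0.5825, -0.1577, 0.2091]
tool_rot: [-180.0, -0.0, 107.5]
force: [-0.5, 0.5, -3.1]
finger_gap: 0.0049
```

Call:
jog_arm([
  [0,0,0,0,0,0],
  [0,0,0,0,0,0],
])

```text
clock: 9.75
position: [0.5826, -0.1577, 0.2093]
tool_rot: [-180.0, 0.0, 107.5]
force: [-0.4, -0.5, -2.3]
finger_gap: 0.0051
```

```bash
python3 look.py 8
```

```text
clock 9.85 u,n,z 0.5082213512874638 -0.32560702352964155 0.20936431871118133 F [ 0.64  0.09 -2.59] Fu,Fn 0.64 -0.1 M [0.011 0.024 0.022] rot [1.7999e+02 1.0000e-02 1.0750e+02] 0.005042319743870927
```

View pics/s8c.png

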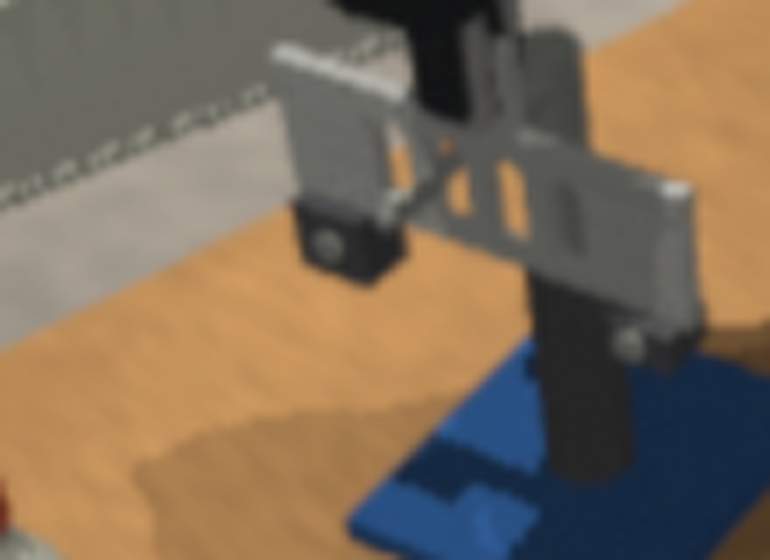

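The pin is now in the upper part of the slot, with contact expected about 4–5 mm lower. Continuing in small steps.

Call:
jog_arm([
  [0,0,0.8,0,0,0],
  [0,0,1.6,0,0,0],
  [0,0,2.4,0,0,0],
  [0,0,3,0,0,0],
  [0,0,3,0,0,0],
])

```text
clock: 10.35
position: [0.5825, -0.1577, 0.2062]
tool_rot: [-180.0, -0.0, 107.5]
force: [-0.3, -0.4, -2.5]
finger_gap: 0.0049
```

Call:
jog_arm([
  [0,0,0.4,0,0,0],
  [0,0,0.8,0,0,0],
  [0,0,0.8,0,0,0],
])

```text
clock: 10.65
position: [0.5826, -0.1577, 0.2054]
tool_rot: [-180.0, -0.0, 107.5]
force: [0.2, 0.1, -2.3]
finger_gap: 0.0047
```

Call:
jog_arm([
  [0,0,0.3,0,0,0],
  [0,0,0.6,0,0,0],
  [0,0,0.6,0,0,0],
])

```text
clock: 10.95
position: [0.5826, -0.1577, 0.2048]
tool_rot: [-180.0, -0.0, 107.5]
force: [-0.9, 0.1, -2.9]
finger_gap: 0.0047
```

Call:
jog_arm([
  [0,0,0.3,0,0,0],
  [0,0,0.6,0,0,0],
  [0,0,0.6,0,0,0],
])

```text
clock: 11.25
position: [0.5826, -0.1577, 0.2042]
tool_rot: [-180.0, -0.0, 107.5]
force: [0.5, -0.0, -3.8]
finger_gap: 0.0049
```

Call:
jog_arm([
  [0,0,0.3,0,0,0],
  [0,0,0.6,0,0,0],
  [0,0,0.6,0,0,0],
])

```text
clock: 11.55
position: [0.5826, -0.1577, 0.2036]
tool_rot: [-180.0, -0.0, 107.5]
force: [0.2, -0.4, -3.6]
finger_gap: 0.0048
```

Call:
jog_arm([
  [0,0,0.3,0,0,0],
  [0,0,0.6,0,0,0],
  [0,0,0.6,0,0,0],
])

```text
clock: 11.85
position: [0.5826, -0.1577, 0.2033]
tool_rot: [180.0, 0.0, 107.5]
force: [-0.5, 0.6, -1.6]
finger_gap: 0.0048
```

```bash
python3 look.py 9
```

```text
clock 11.95 u,n,z 0.5082170525967078 -0.3256202268156492 0.20328298021214083 F [-0.7  -0.19 -0.89] Fu,Fn -0.72 0.03 M [0.017 0.11  0.01 ] rot [1.7999e+02 1.0000e-02 1.0750e+02] 0.0044476963757577904
```

View pics/s9c.png

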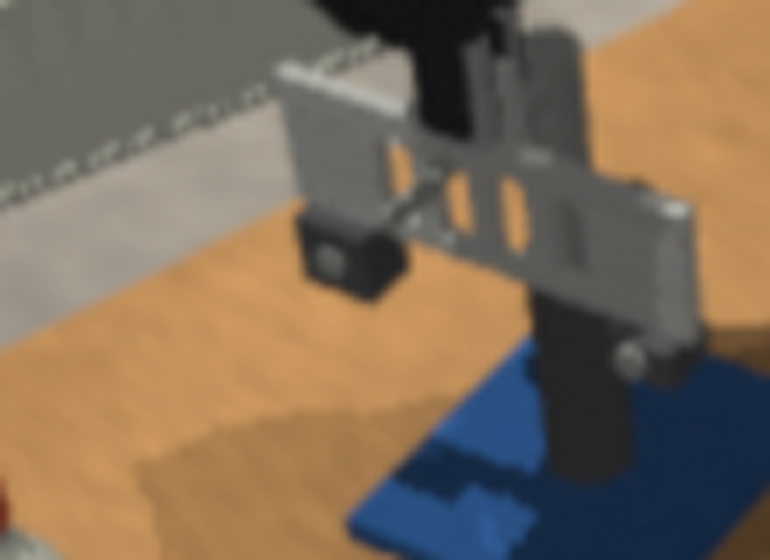

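Contact began: the vertical force went from −3.4 to about −1 N at z 0.2033, and the pin is at the slot's top. A little further so the pin takes the full weight.

Call:
jog_arm([
  [0,0,0.2,0,0,0],
  [0,0,0.4,0,0,0],
  [0,0,0.4,0,0,0],
])

```text
clock: 12.25
position: [0.5827, -0.1577, 0.2031]
tool_rot: [180.0, 0.0, 107.5]
force: [-1.6, 0.8, 2.8]
finger_gap: 0.005
```

The pin carries it (+2.8 N on the tool, so roughly 6 N of contact). Opening the fingers without moving the arm.

Call:
jog_arm([
  [0,0,0,0,0,0],
  [0,0,0,0,0,0],
  [0,0,0,0,0,0],
  [0,0,0,0,0,0],
  [0,0,0,0,0,0],
], fingers=-0.4)

```text
clock: 12.75
position: [0.5826, -0.1577, 0.2026]
tool_rot: [-180.0, -0.0, 107.5]
force: [-0.6, 0.9, -0.4]
finger_gap: 0.0258
```

```bash
python3 look.py 10
```

```text
clock 12.85 u,n,z 0.5081966122778051 -0.32558114998112203 0.20266199802518786 F [1.28 0.28 0.24] Fu,Fn 1.3 -0.12 M [ 0.035  0.05  -0.033] rot [-180.     0.   107.5] 0.025460375310135116
```

View pics/s10c.png

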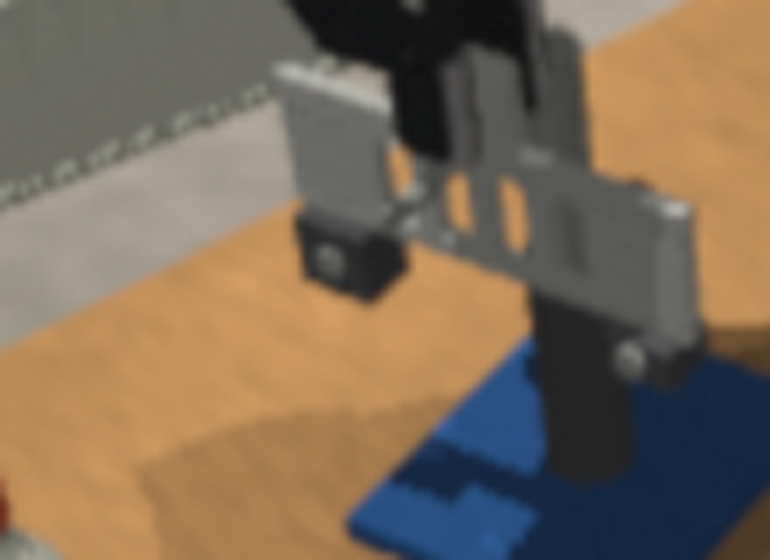

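View pics/wrist10.png

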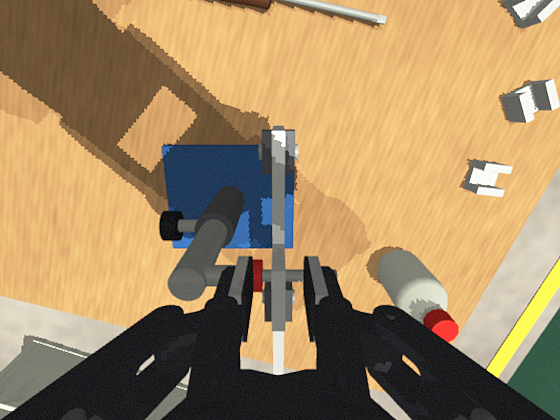

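Released: the bracket stays level on the pin, with the collar face close behind the plate (columns 263 vs 272). Withdrawing straight up.

Call:
jog_arm([
  [0,0,-4,0,0,0],
  [0,0,-10,0,0,0],
  [0,0,-20,0,0,0],
  [0,0,-40,0,0,0],
  [0,0,-70,0,0,0],
])

```text
clock: 13.35
position: [0.5822, -0.1575, 0.2731]
tool_rot: [-179.9, -0.1, 107.5]
force: [1.5, -0.1, 0.4]
finger_gap: 0.0252
```

Call:
jog_arm([
  [0,0,-30,0,0,0],
  [30,0,-60,0,0,0],
  [70,0,-80,0,0,0],
  [110,0,-80,0,0,0],
  [130,0,-80,0,0,0],
])

```text
clock: 13.85
position: [0.5426, -0.0312, 0.3548]
tool_rot: [179.9, 0.1, 107.6]
force: [0.2, -0.3, 0.1]
finger_gap: 0.0256
```

Call:
jog_arm([
  [0,0,0,0,0,0],
  [0,0,0,0,0,0],
  [0,0,0,0,0,0],
  [0,0,0,0,0,0],
  [0,0,0,0,0,0],
])

```text
clock: 14.35
position: [0.5436, -0.0344, 0.3525]
tool_rot: [-180.0, -0.0, 107.4]
force: [-0.8, -0.6, 0.5]
finger_gap: 0.0256
```

```bash
python3 look.py 11; python3 - <<'E'
from h import *
from station import arm
im=arm.get_image("top");cv2.imwrite("pics/top11.png",im["color"]);pickle.dump(im,open("top11.pkl","wb"))
E
```

```text
clock 14.45 u,n,z 0.5081725649353306 -0.19599950954728063 0.35256039522263527 F [ 0.24  0.81 -0.14] Fu,Fn 0.47 0.7 M [ 0.005 -0.016  0.046] rot [-1.7999e+02 -1.0000e-02  1.0746e+02] 0.025415840574972145
```

View pics/s11c.png

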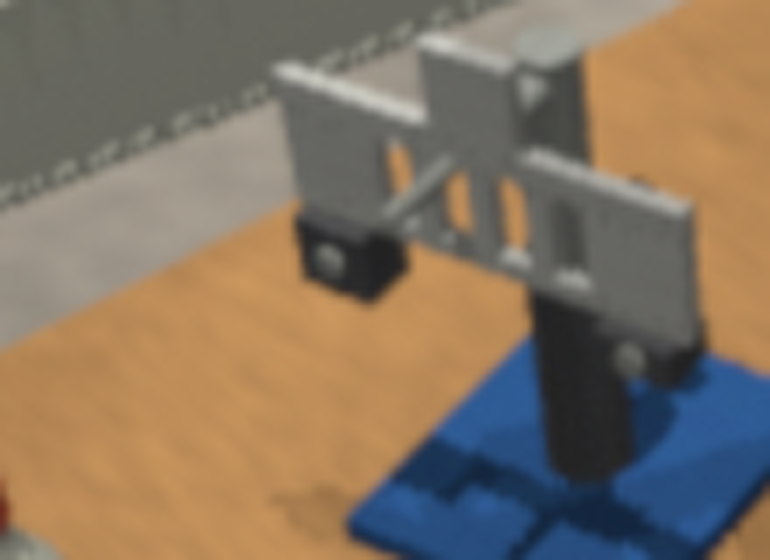

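View pics/scene11.png

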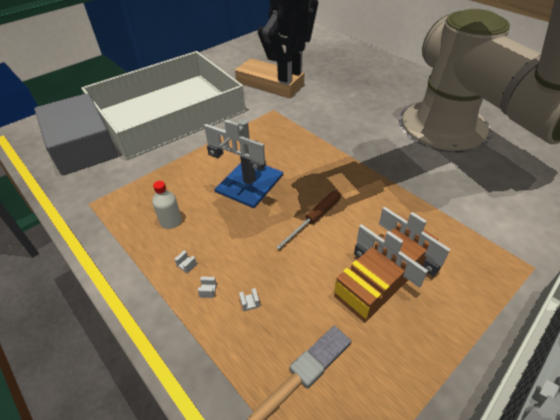

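View pics/wrist11.png

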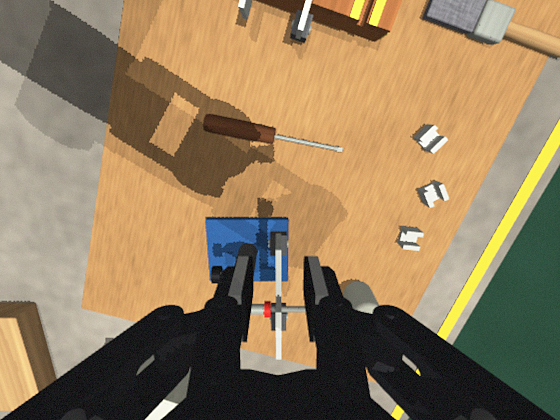

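The bracket hangs in the same position after release: bar corners at crop (278,68) and (690,208), as before. The tool is clear and the other brackets are in place. One last check of level and collar gap before handing in.

```bash
python3 - <<'E'
from h import *
np.set_printoptions(precision=4,suppress=True)
S=pickle.load(open("scene11.pkl","rb"));w=pickle.load(open("wrist11.pkl","rb"));T=pickle.load(open("top11.pkl","rb"))
h=np.radians(17.5);u=np.array([np.cos(h),np.sin(h),0]);n=np.array([-np.sin(h),np.cos(h),0])
f=lambda x,y:((x+.5)/7-.5+165,(y+.5)/7-.5+115)
for p in((278,70),(690,210)):
    o,r=ray(S,*f(*p));q=o+r*(.511-o@u)/(r@u);print("bar end",q@n,q[2])
c=w["color"].astype(int)
m=(c[...,2]>110)&(c[...,1]<60);ys,xs=np.nonzero(m[295:325,255:290]);print("red cols",xs.min()+255,xs.max()+255,"rows",ys.min()+295,ys.max()+295)
for r in(285,290,320,330,340): print(r,c[r,262:292].min(axis=1))
cv2.imwrite("pics/w11c.png",np.hstack([cv2.resize(w["color"][285:335,250:305],(440,400),interpolation=cv2.INTER_CUBIC),cv2.resize(T["color"][205:255,355:400],(360,400),interpolation=cv2.INTER_CUBIC)]))
E
```

```text
bar end -0.39580839468810874 0.17612175505832717
bar end -0.25477774945637244 0.17771176026053304
red cols 264 270 rows 303 316
285 [108 106 106 106 105 106 109 108 110 109 104 104  98 139 194 209 204 203
 213 142  81  97  99  97 106 101  95  96  95 107]
290 [109 112 103 103 107 104 106  96 105 105 106 107 100 132 194 204 201 202
 211 142  86  95  97  99  99  85  97 111 107 114]
320 [114 114 109 102 103 105 103 129 120  71  53  51  44 152 206 202 204 206
 215 159  89  97 107  86 130 124 111 106 107 110]
330 [106 110 106 109 106 113 109 108 104  88  73  74  62 134 229 236 230 224
 230 162  97 101 105 107 103 104 108 107 107 109]
340 [110 106 104 109 112 105 103 103 101 103  98 100  97 116 224 235 232 233
 239 166  96 105 110 104 107 104 103  99 103 104]
```

View pics/w11c.png

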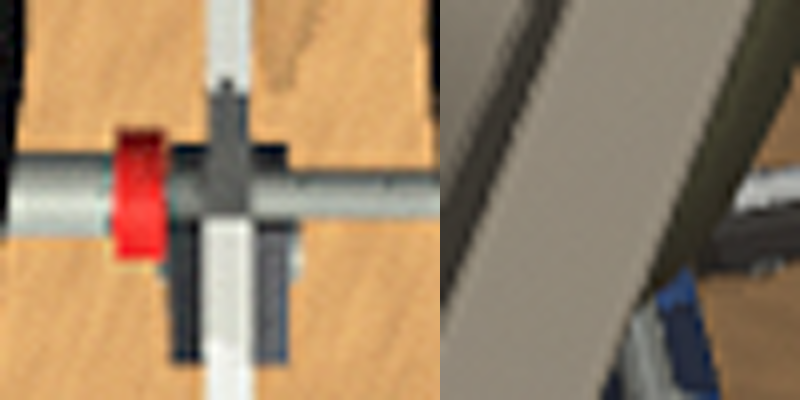

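The gap to the collar is about 5 mm: 4.7 px, with the 18 mm collar spanning ~16 px. The bar ends differ by 1.6 mm over 141 mm, which is 0.6° and within measuring error. Handing in.

```bash
python3 -c "
from station import arm
print(arm.finish_job()); print(arm.state()['clock'])"
```

```text
the job is handed in; nothing more can be done
None
the job is handed in; nothing more can be done
```

The bracket from the yellow-marked slot is hanging level on the pin of the blow-off stand, and the job was handed in at about 14.5 s.

- **Which bracket and slot:** It was bracket b. Its steel measured about 24 mm tall at one end and 15 mm at the other, so I used the slot 10 mm toward the heavier end.
- **Hanging:** The pin went into that slot with no contact force, and I slid the bracket back along it. I then lowered it in small steps until the vertical force on the tool went from −3.4 N to +2.8 N, so about 6 N of contact. Only then did I open the fingers, and the arm withdrew straight up.
- **Last checks:**
  - The bracket did not move on release.
  - The bar ends differ by about 1.6 mm over 141 mm (0.6°), which is within measuring error.
  - The gap to the collar is about 5 mm in the wrist view; the positions gave 3–4.5 mm.
  - The other two brackets and the rest of the bench look unmoved.
- **Disagreements:**
  - The sideways position of the pin differed by about 2 mm between the cameras. I took a value in between, and the pin cleared the slot sides.
  - The pin carried the bracket about 1.5 mm lower than the images predicted, so I relied on the force reading there.
- **Not checked:** the last top view was mostly blocked by the arm, so it confirmed nothing about the hang.

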